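# Slide a guide rod home through its bearing blocks

## Task

Take the thick steel rod from the wooden rack, lay it in the two V-shaped rests of the metal guide-rod seat, in line with the bores, and let go of it, because fingers around the rod would run into the first bearing block. Then push it endways from its rear end, through both bearing blocks, until its front end is fully home against the stop plate. Leave the thin rod and the other things on the table where they are.

Things in the scene. Friction and masses are not known exactly. Their poses are not given: they have to be found in the camera images.
- rod_mid (a point): Centre of the thick plain steel rod: 20 mm diameter, 160 mm long, about 0.3 kg, both ends alike with 3 mm bevels. The rod's length runs along this point's y axis (its x and z axes may be rolled any way about it). It starts lying level in one of the two lanes of the wooden rack, its axis 50 mm above the table.
- thin_rod_mid (a point): Centre of the thin steel rod: 12 mm diameter, 130 mm long, along its y axis, in the other lane of the rack. Not to be moved.
- rack: Fixed plywood rack, 140 mm (its x) by 110 mm (its y), origin on the table under its centre. Base plate 10 mm thick; two lanes along its y at x = -36 and x = +36 mm, each of two V-shaped wooden rests 12 mm wide at y = -48 and +48 mm, so that the fingers can go down between them at the middle of the rod.
- seat: Fixed metal guide-rod seat, base plate 80 x 325 x 10 mm. Rod goes in along its +y. Origin: on the table under the centre of the first bearing block's entry face. Two upright grey blocks, 56 mm wide (x), tops 72 mm above the table, fill y = 0 to 20 and y = 80 to 100 mm; each has a 24 mm through bore along y, centred 51.5 mm above the table, entry chamfered.
- bore_entry (a point): Centre of the first bore on the entry face of the first bearing block, 51.5 mm above the table; seat axes (+y is the way in). With the rod home, the rod's centre is at y = +78 mm in this frame.
- stop_face (a point): Centre line of the fixed steel stop plate's face, at seat y = 158 mm, 50 mm above the table; plate 50 mm wide, top 65 mm above the table. With the rod against it, the rod's rear end still stands 2 mm proud of the first block's entry face.
- rests_mid (a point): Point midway between the seat's two V-rests (12 mm wide, at seat y = -40 and -135 mm), 50 mm above the table, where the rod's axis lies in the V's. Seat axes. The V's are 17 mm wide at the mouth; their shoulders lie 6 mm below the rod's axis, so a fingertip less than 5 mm below that axis passes over them. The rod slides in V's and bores at a few newtons.
- jar: White closed jar, 52 mm diameter, 80 mm tall, standing on the table; origin under its centre. Not to be moved.
- tape: Paper-coloured rigid roll core lying flat, 90 mm outside diameter, 25 mm high; origin under its centre. Not to be moved.
- wrench: Steel wrench lying flat, 160 mm long along its x; origin under its middle. Not to be moved.

How it is judged:
On the way:
1. the thick rod lies in the V-rests in line with the bores, let go, not yet in the second bearing block (x of rod_mid in the frame of rests_mid between -0.005 and 0.005 m and z of rod_mid in the frame of rests_mid between -0.004 and 0.004 m and y of rod_mid in the frame of rests_mid between -0.06 and 0.085 m and angle between the y axis of rod_mid and the y axis of rests_mid, either way round below 0.05 rad and contact force between rod and the arm below 0.1 N and contact force between rod and the fingers below 0.1 N and linear speed of rod below 0.02 m/s), for 0.2 s.
At the end, for the whole second after the job is handed in: The thick rod passes through both bores (centre within 5 mm of the bore axis sideways and in height, direction within 0.05 rad) with its front end within 4.5 mm of the stop plate, at rest and released (x of rod_mid in the frame of bore_entry between -0.005 and 0.005 m and z of rod_mid in the frame of bore_entry between -0.005 and 0.005 m and y of rod_mid in the frame of bore_entry between 0.0735 and 0.081 m and angle between the y axis of rod_mid and the y axis of bore_entry, either way round below 0.05 rad and linear speed of rod below 0.01 m/s); the robot touches nothing.
It fails at once if the thin rod is moved more than 30 mm (distance of thin_rod_mid from where it was at the start of the episode above 0.03 m).
It fails at once if the jar is moved more than 30 mm (distance of jar from where it was at the start of the episode above 0.03 m).
It fails at once if the tape is moved more than 30 mm (distance of tape from where it was at the start of the episode above 0.03 m).
It fails at once if the wrench is moved more than 30 mm (distance of wrench from where it was at the start of the episode above 0.03 m).
It also fails if it takes over 54 s, if anything falls off the work surface, if the arm or the gripper's body presses on something with over 40 N, if the wrist force passes 120 N, or if a joint passes its speed limit or range.

## Robot

A 6-joint arm with a two-finger parallel gripper is mounted at the origin on the work surface. World frame = base frame: x ahead of the robot, y to its left, z up, the work surface at z = 0. Lengths are in m, angles in rad, forces in N, time in s.
With the tool pointing down it reaches from about 0.375 to 0.9 m from the base axis. Payload 3.1 kg.
Tool frame: the origin (TCP) lies on the mounting face of the last link; the fingertips stand 182 mm ahead of it and the grasp point (between the pads) lies 164 mm ahead of it; z points along the fingers, y is the direction in which the jaws open and shut (so a half turn about z gives the same grasp; the last joint's range is limited). The gripper opens to 87 mm and grips with 3 to 60 N. Pads are 19 mm wide; open, the fingers measure 117 mm over their backs; the gripper's body (75 mm by 190 mm) begins 51 mm behind the grasp point.
Start: joints at [-0.178, 0.527, 1.433, -0, 1.181, -0.178], TCP at [0.625, 0, 0.405] pointing down, gripper open.
Joint ranges: [-3.08, 3.08], [-0.75, 2.2], [0.22, 2.44], [-1.43, 4.57], [0, 2.65], [-2.85, 2.85]. Speed limits (rad/s): [2.79, 2.79, 3.14, 3.14, 3.14, 3.14].

## Interface

Orientations are given as a unit quaternion [x, y, z, w].
In Python, from rig import robot, camera, camera_model gives the robot as it stands.
- The arm moves only by the tool drive_tool, never from a script. Its argument "plan" is a list that holds one entry, the list of rows, each a list of 6 numbers: the shift along the world's x, y, z in units of 2.5 cm (1.0 is 2.5 cm), then the turn, a rotation vector about the world's x, y, z in units of 6 degrees (1.0 is 6 degrees). A call has 1 to 8 rows; each row shifts and turns the commanded pose from where the row before left it; what a row does not reach is not made up. A row lasts 1/8 s, in which the tool goes at most 62.5 mm and 10.7 degrees, less where a joint would pass 70% of its speed; a pose out of reach is approached as far as the arm can. A call with a number of a shift or a turn outside -1 to 1 is refused whole. A call with a gripper value outside its range is refused whole. "grip" is the closure, from 0 (fully open) to 1 (shut), set as the call begins (left out, the last holds). The fingers move at their own pace and stop on an object; "force" is the grip in N (left out, the last holds). Time passes only in rows, so rows that do not move let the fingers close. It gives the time, the measured TCP pose, the force and the opening at its end, in the units of the state.
- robot.get_obs(): the state, without advancing time (a new reading comes with each control period).
- camera(name): name is "scene" or "side" or "wrist"; returns the picture (420x560x3 uint8, red, green, blue); there is no depth.
- camera_model(name): a dict with "K" (3x3 intrinsics, pixels), "world_to_cam" (4x4, takes a point from world to camera coordinates); the wrist camera has in their place "tool_from_camera" (4x4, takes a point from camera to tool coordinates, whose origin is the TCP and whose axes are the flange's). Camera axes: x right, y up, looking along -z (the intrinsics and any distortion apply to the point x, -y, -z); pixel columns grow to the right and rows downward; lengths in m; the calibration is good to about 2 mm. A picture is of the moment at which its call begins: read the wrist's pose just before it. camera_model takes no time and is no camera call.
- robot.hand_in(): hands the job in, once; it reports no verdict.
The state is a dict: "time": time; "q": joint angles; "joint_velocities": joint speeds; "joint_torque": joint torques, N m; "position": TCP position; "tool_rot": TCP orientation; "ft_force": force on the tool from outside, world axes, zero at the start; "moment": the same for the moment, N m; "grip_width": finger opening in m.
Only numpy, scipy, OpenCV 4.12 (cv2) and the standard library are available. Lean on these libraries where they do the work, as an engineer would, in place of code of your own. Each camera call takes 0.05 s, during which the arm holds its last target.

## Working session

There is one attempt and no reset: what is moved stays moved. The work goes in short steps, Python scripts to look and compute and a tool call to move; the robot and the scene stay as the last step left them, time stands still between calls to the robot, and variables do not carry over. Pictures are saved under pics/ and viewed, and the job is handed in when it is done.

Besides the shell and the picture viewer there is one more tool, called after "Call:" by a JSON object that holds its "name" and its "arguments". drive_tool: Moves the arm, as the interface text tells. Shifts and turns lie within -1 to 1; 1 stands for 2.5 cm of shift or 6 degrees of turn. Its arguments: {"type":"object","properties":{"plan":{"type":"array","items":{"type":"array","items":{"type":"array","items":{"type":"number","minimum":-1,"maximum":1}}}},"grip":{"type":"number"},"force":{"type":"number"}},"required":["plan"]}

```bash
ls; mkdir -p pics; cat > h.py <<'E'
import numpy as np,cv2
from rig import robot,camera,camera_model
def snap(n,f):
    im=camera(n); cv2.imwrite('pics/'+f+'.png',im[:,:,::-1]); return im
E
python3 - <<'E'
from h import *
for n in ['scene','side','wrist']:
    snap(n,n+'0'); print(n,camera_model(n))
print(robot.get_obs())
E
```

```text
pics
scene {'K': array([[544.09920553,   0.        , 268.28177143],
       [  0.        , 544.09920553, 212.44486738],
       [  0.        ,   0.        ,   1.        ]]), 'world_to_cam': array([[ 0.86185501,  0.50699319,  0.01280007, -0.54237066],
       [-0.2797173 ,  0.45414508,  0.84587853,  0.12267388],
       [ 0.42304156, -0.73260505,  0.53322198, -1.41035656],
       [ 0.        ,  0.        ,  0.        ,  1.        ]])}
side {'K': array([[411.62192182,   0.        , 288.2694158 ],
       [  0.        , 411.62192182, 210.66943425],
       [  0.        ,   0.        ,   1.        ]]), 'world_to_cam': array([[ 0.99186328, -0.12631404,  0.01587432, -0.61503546],
       [ 0.08444521,  0.74609658,  0.66046113, -0.09990929],
       [-0.09526929, -0.65374663,  0.75069242, -0.8240366 ],
       [ 0.        ,  0.        ,  0.        ,  1.        ]])}
wrist {'K': array([[364.83679152,   0.        , 283.99866535],
       [  0.        , 364.83679152, 202.88521088],
       [  0.        ,   0.        ,   1.        ]]), 'tool_from_camera': array([[ 4.34485100e-04,  9.57276768e-01,  2.891729
[... 287 characters left out ...]
])}
{'time': 0.15, 'q': array([-1.78492812e-01,  5.28275479e-01,  1.43360957e+00,  2.06462081e-05,
        1.18138694e+00, -1.78498301e-01]), 'joint_velocities': array([-0.00032838, -0.00178157, -0.00422856,  0.00055755,  0.00159506,
       -0.00185995]), 'joint_torque': array([ 9.14956272e-04, -4.40429199e+01, -1.76841742e+01,  6.33679633e-02,
        5.52540855e-02, -1.06930895e-04]), 'position': array([6.24741794e-01, 8.29321797e-05, 4.03981619e-01]), 'tool_rot': array([ 7.07107368e-01,  7.07105696e-01, -4.71042090e-04, -6.95163241e-04]), 'ft_force': array([-0.11689565, -0.02648856,  0.47028901]), 'moment': array([-0.0191927 , -0.00429041,  0.02056034]), 'grip_width': 0.08730346786653935}
```

View pics/scene0.png

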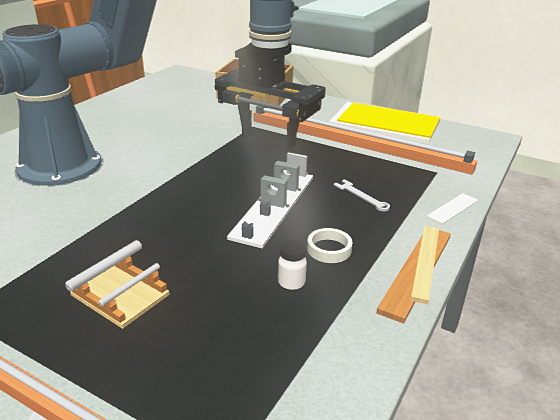

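View pics/side0.png

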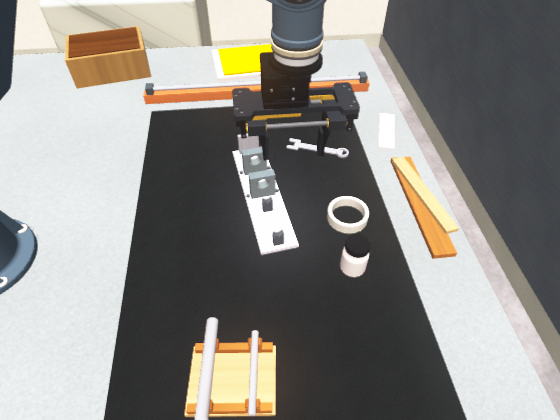

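View pics/wrist0.png

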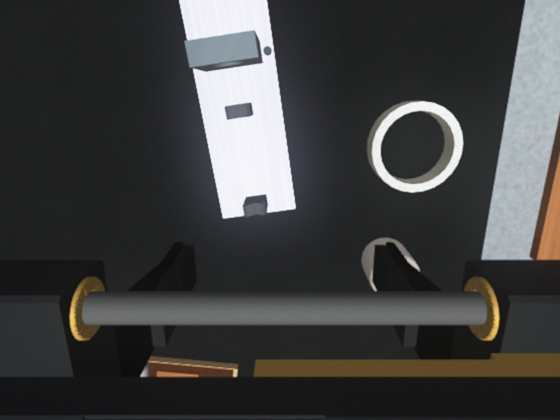

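```bash
python3 - <<'E'
import cv2
a=cv2.imread('pics/scene0.png');b=cv2.imread('pics/side0.png');
f=lambda im,x,y,w,h,k,n:cv2.imwrite('pics/'+n+'.png',cv2.resize(im[y:y+h,x:x+w],None,fx=k,fy=k,interpolation=cv2.INTER_CUBIC))
f(a,60,230,120,100,6,'c1');f(b,180,310,110,110,5,'c2');f(a,220,145,100,105,5,'c3')
E
```

```text
(no output)
```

View pics/c1.png

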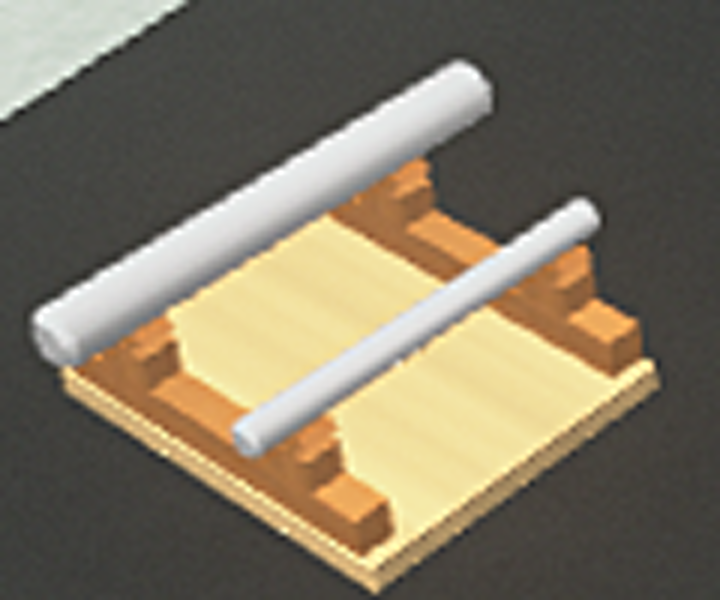

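View pics/c2.png

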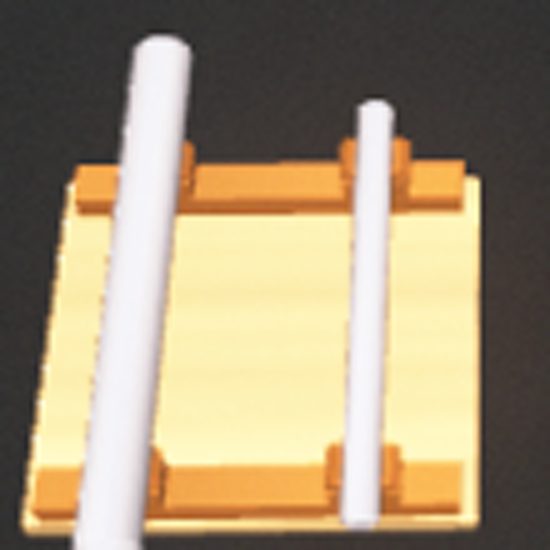

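View pics/c3.png

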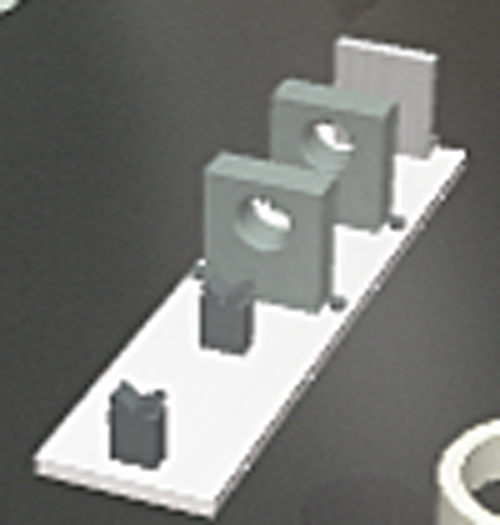

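```bash
cat >> h.py <<'E'
from scipy.optimize import least_squares
from scipy.spatial.transform import Rotation as R
def proj(n,P,obs=None):
    m=camera_model(n);P=np.atleast_2d(P)
    if n=='wrist':
        T=np.eye(4);T[:3,:3]=R.from_quat(obs['tool_rot']).as_matrix();T[:3,3]=obs['position']
        W=np.linalg.inv(T@m['tool_from_camera'])
    else: W=m['world_to_cam']
    c=P@W[:3,:3].T+W[:3,3]
    K=m['K'];return np.c_[K[0,2]+K[0,0]*c[:,0]/-c[:,2],K[1,2]-K[1,1]*c[:,1]/-c[:,2]]
def ray(n,uv,z,obs=None):
    f=lambda p:(proj(n,[p[0],p[1],z],obs)[0]-uv)
    return least_squares(f,[.5,0.]).x
def place(p,L):
    L=np.asarray(L,float);c,s=np.cos(p[2]),np.sin(p[2])
    return np.c_[p[0]+c*L[:,0]-s*L[:,1],p[1]+s*L[:,0]+c*L[:,1],L[:,2]]
def crop(c,off,k): return (np.asarray(c,float)+.5)/k-.5+np.array(off)
E
cat > m.py <<'E'
from h import *
o=robot.get_obs()
# rack
L=[[70,-55,10],[-70,-55,10],[70,55,10]]
sc=crop([[375,568],[65,378],[655,366]],(60,230),6)
Ls=[[-70,-55,10],[70,-55,10],[70,55,10],[-70,55,10]]
sd=crop([[25,522],[478,522],[478,180],[70,187]],(180,310),5)
for lst in (['a'],['b'],['a','b']):
    def f(p):
        r=[]
        if 'a' in lst:r.append(proj('scene',place(p,np.array(L)/1e3))-sc)
        if 'b' in lst:r.append(proj('side',place(p,np.array(Ls)/1e3))-sd)
        return np.concatenate(r).ravel()
    s=least_squares(f,[.4,-.4,0]);print('rack',lst,s.x.round(4),np.abs(s.fun).max().round(2))
print('lane',place(s.x,[[-.036,0,.05]]))
for c in ([56,342],[472,88]): print('rod end scene',ray('scene',crop(c,(60,230),6),.05))
for c in ([110,548],[160,45]): print('rod end side',ray('side',crop(c,(180,310),5),.05))
L=np.array([[-28,0,72],[28,0,72],[-28,20,72],[28,20,72],[-28,80,72],[28,80,72],[28,0,10],[-25,158,65],[25,158,65]])/1e3
c=crop([[207,170],[323,196],[220,154],[340,176],[273,95],[386,118],[318,310],[338,40],[437,57]],(220,145),5)
s=least_squares(lambda p:(proj('scene',place(p,L))-c).ravel(),[.55,.2,0]);print('seat',s.x.round(4));print(s.fun.reshape(-1,2).round(1).tolist())
print('plate near corners',[ray('scene',crop(q,(220,145),5),.01).round(4) for q in ([37,462],[213,503],[467,152])])
print('wrist plate',[ray('wrist',q,.01,o).round(4) for q in ([222,218],[295,209])])
E
python3 m.py
```

```text
rack ['a'] [ 0.4933 -0.2966 -0.0981] 0.88
rack ['b'] [ 0.4906 -0.2958 -0.1104] 1.2
rack ['a', 'b'] [ 0.4913 -0.2958 -0.1056] 1.65
lane [[ 0.45553878 -0.29200787  0.05      ]]
rod end scene [ 0.44912996 -0.36462348]
rod end scene [ 0.46535914 -0.20961961]
rod end side [ 0.44741843 -0.36289029]
rod end side [ 0.46236291 -0.20701066]
seat [0.5771 0.1048 0.136 ]
[[-0.2, -0.1], [-0.0, -0.3], [0.7, -0.8], [-0.2, -0.4], [0.1, -0.1], [-0.1, -0.2], [0.2, 0.9], [0.1, 0.4], [-0.5, 0.8]]
plate near corners [array([ 0.562 , -0.0546]), array([ 0.6392, -0.0414]), array([0.5927, 0.2826])]
wrist plate [array([ 0.5566, -0.0504]), array([ 0.6358, -0.0401])]
```

Call:
{"name": "drive_tool", "arguments": {"plan": [[[-0.8,1,0,0,0,0],[-0.8,1,0,0,0,0],[0,1,0,0,0,0],[0,0,0,0,0,0],[0,0,0,0,0,0]]]}}

```text
time: 0.78
position: [0.5852, 0.0746, 0.4046]
tool_rot: [0.707, 0.707, -0.0, 0.0]
ft_force: [0.1, 0.7, -0.3]
grip_width: 0.087
```

```bash
python3 - <<'E'
from h import *
o=robot.get_obs();print(o['time'],o['position'],o['tool_rot'])
im=snap('wrist','w1')
cv2.imwrite('pics/w1c.png',cv2.resize(im[0:250,180:400,::-1],None,fx=2.4,fy=2.4,interpolation=cv2.INTER_CUBIC))
np.save('o1.npy',np.r_[o['position'],o['tool_rot']])
E
```

```text
0.775 [0.58516062 0.07457782 0.40460805] [ 7.07037303e-01  7.07176180e-01 -2.51688332e-04  1.96732780e-04]
```

View pics/w1c.png

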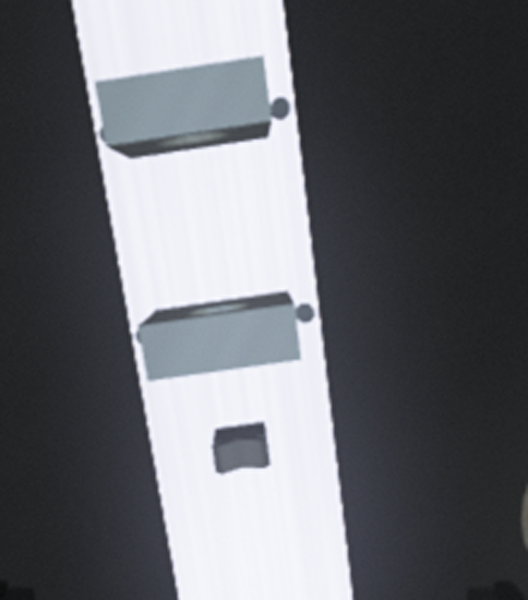

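```bash
python3 - <<'E'
from h import *
a=np.load('o1.npy');o=dict(position=a[:3],tool_rot=a[3:])
L=np.array([[-28,0,72],[28,0,72],[-28,20,72],[28,20,72],[-28,80,72],[28,80,72],[-28,100,72],[28,100,72]])/1e3
c=crop([[150,379],[300,358],[142,327],[296,305],[107,145],[271,122],[96,81],[264,56]],(180,0),2.4)
s=least_squares(lambda p:(proj('wrist',place(p,L),o)-c).ravel(),[.55,.2,0]);print('seat',s.x.round(4));print(s.fun.reshape(-1,2).round(1).tolist())
l=[ray('wrist',crop(q,(180,0),2.4),.01,o) for q in ([72,0],[178,600],[285,0],[352,600])]
l=np.array(l);print(l.round(4))
for i in (0,2):
  d=l[i]-l[i+1];print('yaw',np.arctan2(-d[0],d[1]))
cs,sn=np.cos(s.x[2]),np.sin(s.x[2])
for q in l: d=q-s.x[:2];print('local x',(cs*d[0]+sn*d[1]).round(4))
print('rests',place(s.x,[[0,-.0875,.05],[0,-.04,.05],[0,-.135,.05]]).round(4))
E
```

```text
seat [0.576  0.1034 0.1419]
[[-0.6, 1.0], [1.2, 0.7], [-1.4, -0.4], [-0.1, -0.7], [-0.1, 0.5], [0.8, -0.5], [-0.3, 0.2], [0.3, -0.4]]
[[ 0.5166  0.2357]
 [ 0.5514 -0.0139]
 [ 0.5981  0.2358]
 [ 0.6323 -0.0139]]
yaw 0.1383389585136313
yaw 0.1361773726386746
local x -0.0401
local x -0.041
local x 0.0406
local x 0.0392
rests [[ 0.5884  0.0168  0.05  ]
 [ 0.5817  0.0638  0.05  ]
 [ 0.5951 -0.0303  0.05  ]]
```

Call:
{"name": "drive_tool", "arguments": {"plan": [[[-0.6,-1,0,0,0,0],[-0.6,-1,0,0,0,0],[-0.6,-1,0,0,0,0],[-0.6,-1,0,0,0,0],[-0.6,-1,0,0,0,0],[-0.6,-1,0,0,0,0],[-0.6,-1,0,0,0,0],[-0.6,-1,0,0,0,0]]]}}

```text
time: 1.82
position: [0.4644, -0.1268, 0.4048]
tool_rot: [0.708, 0.707, -0.0, 0.0]
ft_force: [-0.2, -0.9, 0.1]
grip_width: 0.0871
```

Call:
{"name": "drive_tool", "arguments": {"plan": [[[-0.2,-1,0,0,0,-0.5],[0,-1,0,0,0,-0.5],[0,-1,0,0,0,0],[0,-1,0,0,0,0],[0,-1,0,0,0,0],[0,-1,0,0,0,0],[0,-1,0,0,0,0],[0,0,0,0,0,0]]]}}

```text
time: 2.82
position: [0.46, -0.3022, 0.4047]
tool_rot: [0.744, 0.668, -0.0, 0.001]
ft_force: [-0.6, 0.6, -0.3]
grip_width: 0.0871
```

```bash
python3 - <<'E'
from h import *
o=robot.get_obs();print(o['time'],o['position'],o['tool_rot'])
im=snap('wrist','w2')
cv2.imwrite('pics/w2c.png',cv2.resize(im[0:260,180:420,::-1],None,fx=2.3,fy=2.3,interpolation=cv2.INTER_CUBIC))
np.save('o2.npy',np.r_[o['position'],o['tool_rot']])
E
```

```text
2.825 [ 0.45996042 -0.30223476  0.40469386] [ 7.44026024e-01  6.68150400e-01 -2.00562238e-05  5.63806818e-04]
```

View pics/w2c.png

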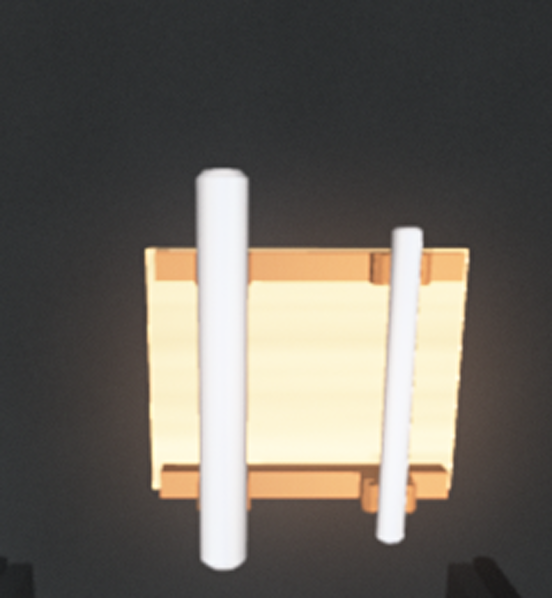

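```bash
python3 - <<'E'
from h import *
a=np.load('o2.npy');o=dict(position=a[:3],tool_rot=a[3:])
l=np.array([ray('wrist',crop(q,(180,0),2.3),.05,o) for q in ([222,175],[223,562])])
d=l[0]-l[1];print(l,np.hypot(*d),l.mean(0),np.arctan2(-d[0],d[1]))
s=[.5765,.104,.1375]
print('rests',place(s,[[0,-.0875,.05],[0,-.105,.05],[0,-.04,.05],[0,-.135,.05]]).round(4))
E
```

```text
[[ 0.46332171 -0.20866694]
 [ 0.44592538 -0.36567016]] 0.15796405419615095 [ 0.45462355 -0.28716855] -0.11035226132144707
rests [[ 0.5885  0.0173  0.05  ]
 [ 0.5909 -0.      0.05  ]
 [ 0.582   0.0644  0.05  ]
 [ 0.595  -0.0297  0.05  ]]
```

Call:
{"name": "drive_tool", "arguments": {"plan": [[[-0.2,0.6,-1,0,0,0],[0,0,-1,0,0,0],[0,0,-1,0,0,0],[0,0,-1,0,0,0],[0,0,-1,0,0,0],[0,0,0,0,0,0]]], "grip": 0.35, "force": 25}}

```text
time: 3.62
position: [0.4545, -0.2836, 0.2783]
tool_rot: [0.743, 0.669, -0.0, -0.003]
ft_force: [-0.3, 0.2, -0.2]
grip_width: 0.0569
```

```bash
python3 - <<'E'
from h import *
o=robot.get_obs();print(o['time'],o['position'],o['tool_rot'],o['grip_width'])
a=snap('side','s3');b=snap('wrist','w3')
cv2.imwrite('pics/s3c.png',cv2.resize(a[250:420,120:340,::-1],None,fx=3,fy=3,interpolation=cv2.INTER_CUBIC))
E
```

```text
3.625 [ 0.45446239 -0.28355293  0.27830167] [ 7.42829659e-01  6.69475119e-01 -7.41230697e-05 -2.67534887e-03] 0.05692573268337347
```

View pics/s3c.png

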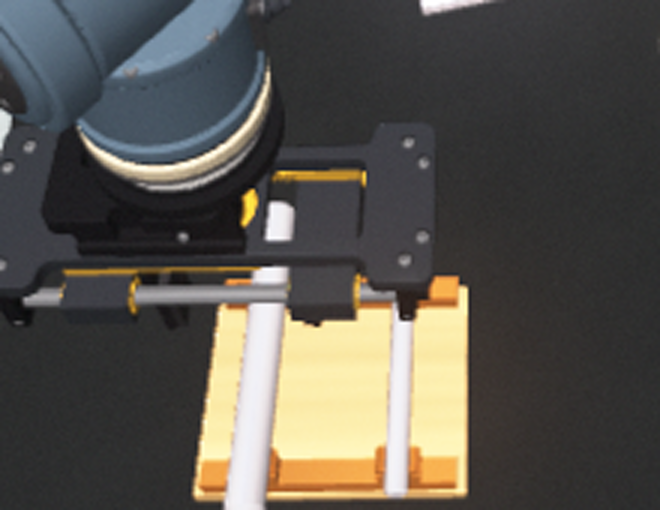

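View pics/w3.png

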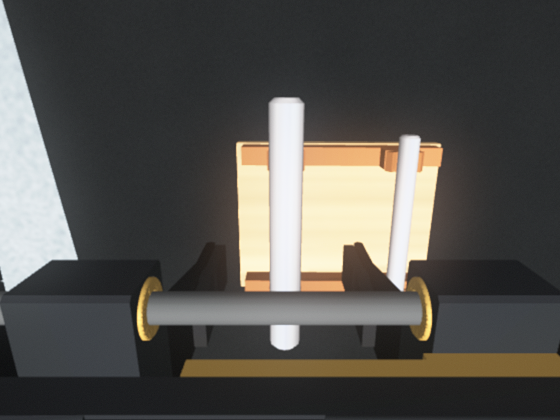

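Call:
{"name": "drive_tool", "arguments": {"plan": [[[0,-0.1,-1,0,0,0],[0,0,-1,0,0,0],[0,0,-0.55,0,0,0],[0,0,0,0,0,0],[0,0,0,0,0,0]]]}}

```text
time: 4.35
position: [0.4553, -0.2877, 0.2169]
tool_rot: [0.743, 0.669, 0.0, 0.001]
ft_force: [0.6, -0.3, 0.0]
grip_width: 0.0565
```

Call:
{"name": "drive_tool", "arguments": {"plan": [[[0,0,0,0,0,0],[0,0,0,0,0,0],[0,0,0,0,0,0],[0,0,0,0,0,0],[0,0,0,0,0,0],[0,0,0,0,0,0]]], "grip": 1, "force": 30}}

```text
time: 5.1
position: [0.4549, -0.2875, 0.216]
tool_rot: [0.743, 0.669, -0.0, -0.0]
ft_force: [-0.9, -0.9, 2.3]
grip_width: 0.019
```

Call:
{"name": "drive_tool", "arguments": {"plan": [[[0,0,0.6,0,0,0],[0,0,1,0,0,0],[0,0,1,0,0,0],[0,0,1,0,0,0],[0.5,1,0.4,0,0,0],[0.5,1,0,0,0,0.5],[0.5,1,0,0,0,0.5],[0.5,1,0,0,0,0.5]]]}}

```text
time: 6.1
position: [0.505, -0.1864, 0.3165]
tool_rot: [0.688, 0.726, 0.0, -0.0]
ft_force: [0.1, -0.7, -3.1]
grip_width: 0.019
```

Call:
{"name": "drive_tool", "arguments": {"plan": [[[0.5,1,0,0,0,0.5],[0.5,1,0,0,0,0.3],[0.5,1,0,0,0,0],[0.5,1,0,0,0,0],[0.5,1,0,0,0,0],[0.5,0.7,0,0,0,0],[0.35,0,0,0,0,0],[0,0,0,0,0,0]]]}}

```text
time: 7.1
position: [0.5894, -0.0456, 0.3161]
tool_rot: [0.657, 0.754, -0.0, 0.001]
ft_force: [0.0, 0.4, -4.5]
grip_width: 0.019
```

```bash
python3 - <<'E'
from h import *
o=robot.get_obs();print(o['time'],o['position'],o['tool_rot'],o['grip_width'])
a=snap('side','s4');b=snap('wrist','w4')
E
```

```text
7.1 [ 0.58942438 -0.04562255  0.316102  ] [ 6.57304883e-01  7.53624498e-01 -3.48168729e-05  6.36730673e-04] 0.01897865946065924
```

View pics/s4.png

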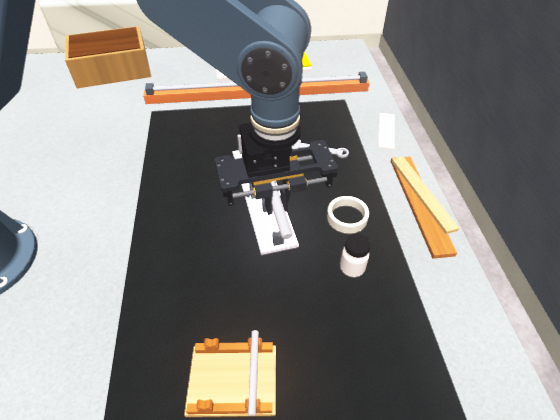

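View pics/w4.png

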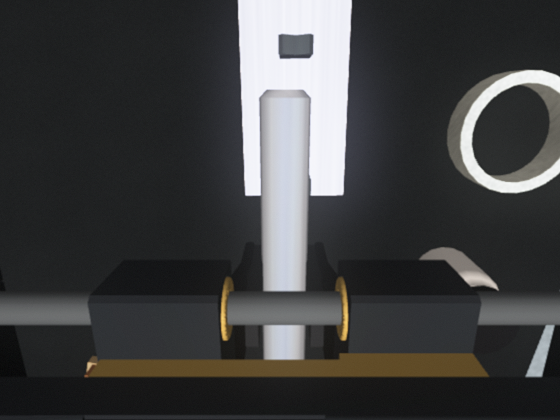

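```bash
python3 - <<'E'
from h import *
o=robot.get_obs()
print('rest front ctr',ray('wrist',[296,34],.044,o),ray('wrist',[296,57],.044,o))
print('expected rest y-40',place([.5765,.104,.1375],[[0,-.034,.044],[0,-.046,.044]]))
zr=o['position'][2]-.166
print('rod front',ray('wrist',[284.5,93],zr,o),zr,ray('wrist',[284.5,340],zr,o))
print('plate end corners',ray('wrist',[246,195],.01,o),ray('wrist',[344,195],.01,o))
b=cv2.imread('pics/w4.png')
cv2.imwrite('pics/w4c.png',cv2.resize(b[0:200,220:380],None,fx=4,fy=3,interpolation=cv2.INTER_CUBIC))
E
```

```text
rest front ctr [0.58001706 0.0693766 ] [0.581982   0.05593831]
expected rest y-40 [[0.58116028 0.0703209  0.044     ]
 [0.58280509 0.05843416 0.044     ]]
rod front [0.57756362 0.03301635] 0.14985959559467585 [ 0.59272939 -0.07774782]
plate end corners [ 0.55741038 -0.05012141] [ 0.63646164 -0.03931673]
```

View pics/w4c.png

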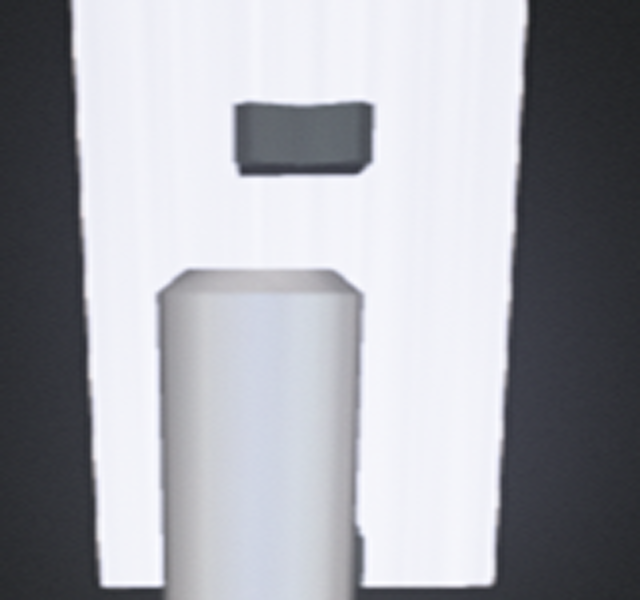

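Call:
{"name": "drive_tool", "arguments": {"plan": [[[0,0.8,0,0,0,0],[0,0.8,0,0,0,0],[0,0.74,0,0,0,0],[0,0,-1,0,0,0],[0,0,-1,0,0,0],[0,0,-1,0,0,0],[0,0,-0.4,0,0,0],[0,0,0,0,0,0]]]}}

```text
time: 8.2
position: [0.5886, 0.0142, 0.2306]
tool_rot: [0.657, 0.754, -0.0, -0.001]
ft_force: [0.9, -0.1, -3.9]
grip_width: 0.019
```

```bash
python3 - <<'E'
from h import *
o=robot.get_obs();print(o['time'],o['position'],o['tool_rot'],o['grip_width'])
a=snap('scene','a5');b=snap('wrist','w5')
cv2.imwrite('pics/a5c.png',cv2.resize(a[145:250,210:320,::-1],None,fx=5,fy=5,interpolation=cv2.INTER_CUBIC))
E
```

```text
8.2 [0.5886122  0.01423064 0.2305753 ] [ 6.57097133e-01  7.53805656e-01 -3.08690274e-04 -5.43675498e-04] 0.018977495146275482
```

View pics/a5c.png

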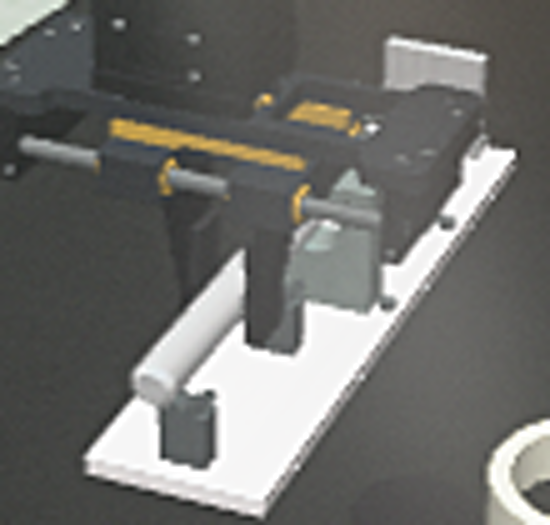

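View pics/w5.png

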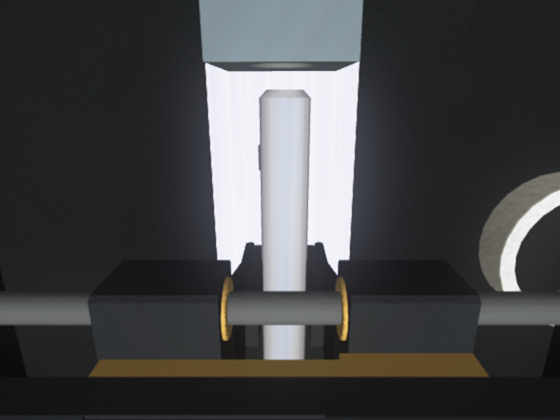

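Call:
{"name": "drive_tool", "arguments": {"plan": [[[-0.05,0,-0.25,0,0,0],[0,0,-0.15,0,0,0],[0,0,0,0,0,0],[0,0,0,0,0,0]]]}}

```text
time: 8.8
position: [0.5875, 0.0135, 0.2211]
tool_rot: [0.657, 0.754, 0.0, 0.0]
ft_force: [-0.6, -0.1, -3.8]
grip_width: 0.019
```

Call:
{"name": "drive_tool", "arguments": {"plan": [[[0,0,-0.08,0,0,0],[0,0,0,0,0,0],[0,0,0,0,0,0]]]}}

```text
time: 9.18
position: [0.5875, 0.0135, 0.219]
tool_rot: [0.657, 0.754, -0.0, -0.0]
ft_force: [-0.4, -1.0, -2.0]
grip_width: 0.019
```

Call:
{"name": "drive_tool", "arguments": {"plan": [[[0,0,-0.06,0,0,0],[0,0,0,0,0,0],[0,0,0,0,0,0]]]}}

```text
time: 9.55
position: [0.5875, 0.0136, 0.2175]
tool_rot: [0.657, 0.754, -0.0, -0.0]
ft_force: [0.1, 0.6, -2.2]
grip_width: 0.0193
```

Call:
{"name": "drive_tool", "arguments": {"plan": [[[0,0,-0.04,0,0,0],[0,0,0,0,0,0],[0,0,0,0,0,0]]]}}

```text
time: 9.93
position: [0.5876, 0.0135, 0.2166]
tool_rot: [0.657, 0.754, 0.0, 0.0]
ft_force: [0.8, 0.1, -1.8]
grip_width: 0.0192
```

```bash
python3 - <<'E'
from h import *
o=robot.get_obs();print(o['time'],o['position'],o['moment'],o['ft_force'])
b=snap('wrist','w6')
cv2.imwrite('pics/w6c.png',cv2.resize(b[0:280,180:390,::-1],None,fx=2.8,fy=2.1,interpolation=cv2.INTER_CUBIC))
E
```

```text
9.925 [0.5876193  0.01353418 0.21658536] [ 0.01283195 -0.08081629 -0.02692449] [ 0.76621697  0.1488504  -1.83758473]
```

View pics/w6c.png

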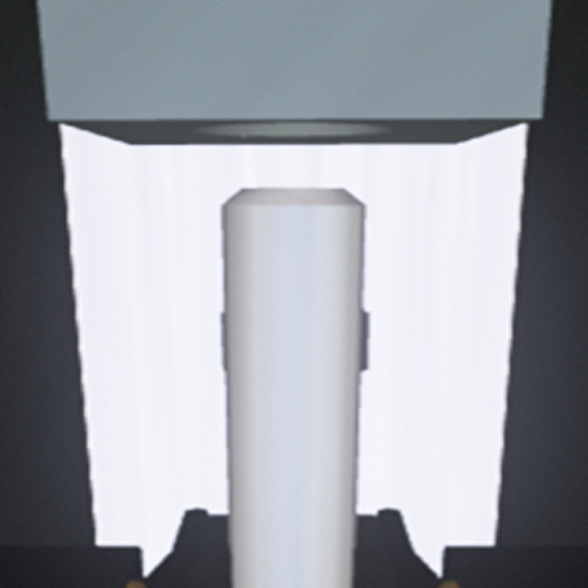

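Call:
{"name": "drive_tool", "arguments": {"plan": [[[0,0,0,0,0,0],[0,0,0,0,0,0],[0,0,0,0,0,0],[0,0,0,0,0,0],[0,0,0,0,0,0]]], "grip": 0.5}}

```text
time: 10.6
position: [0.5875, 0.0135, 0.2166]
tool_rot: [0.657, 0.754, 0.0, 0.0]
ft_force: [-0.2, 0.4, -0.6]
grip_width: 0.0432
```

Call:
{"name": "drive_tool", "arguments": {"plan": [[[0,0,0.6,0,0,0],[0,0,1,0,0,0],[0,0,1,0,0,0],[0,0,1,0,0,0],[0,0,0.4,0,0,0],[0,0,0,0,0,0],[0,0,0,0,0,0],[0,0,0,0,0,0]]]}}

```text
time: 11.6
position: [0.5872, 0.0136, 0.3154]
tool_rot: [0.657, 0.754, -0.001, -0.001]
ft_force: [-0.6, -0.2, -0.8]
grip_width: 0.0438
```

```bash
python3 - <<'E'
from h import *
o=robot.get_obs();print(o['time'],o['position'],o['tool_rot'],o['grip_width'])
b=snap('wrist','w7');a=snap('scene','a7')
cv2.imwrite('pics/w7c.png',cv2.resize(b[0:280,180:390,::-1],None,fx=2.8,fy=2.1,interpolation=cv2.INTER_CUBIC))
cv2.imwrite('pics/a7c.png',cv2.resize(a[145:250,210:320,::-1],None,fx=5,fy=5,interpolation=cv2.INTER_CUBIC))
E
```

```text
11.6 [0.58715204 0.01358813 0.31543131] [ 6.57383764e-01  7.53555109e-01 -5.84708401e-04 -9.71219474e-04] 0.043801551829577116
```

View pics/w7c.png

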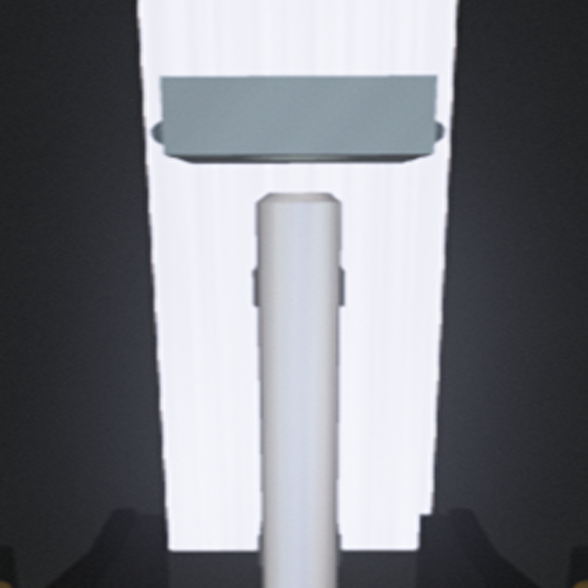

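View pics/a7c.png

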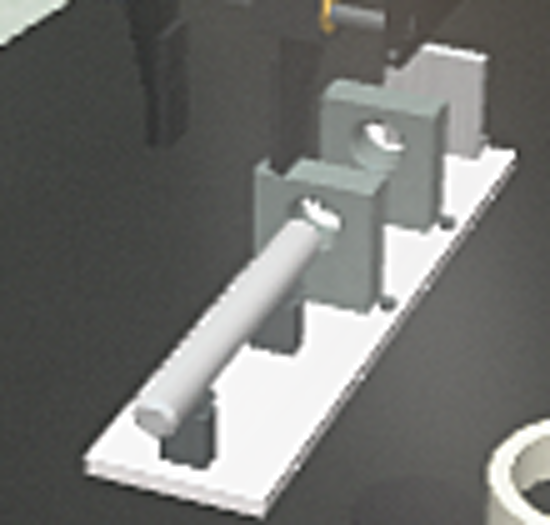

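Call:
{"name": "drive_tool", "arguments": {"plan": [[[0.13,-1,0,0,0,0],[0.13,-1,0,0,0,0],[0.13,-1,0,0,0,0],[0.13,-1,0,0,0,0],[0.14,-0.56,0,0,0,0],[0,0,0,0,0,0],[0,0,0,0,0,0]]], "grip": 1}}

```text
time: 12.58
position: [0.6037, -0.0997, 0.3162]
tool_rot: [0.657, 0.754, -0.0, -0.001]
ft_force: [-0.1, -0.3, 0.2]
grip_width: 0.0006
```

```bash
python3 - <<'E'
from h import *
o=robot.get_obs();print(o['time'],o['position'],o['tool_rot'],o['grip_width'])
b=snap('wrist','w8')
E
```

```text
12.575 [ 0.60373793 -0.09970573  0.31624225] [ 6.57221067e-01  7.53697607e-01 -1.01882588e-05 -6.21394893e-04] 0.0006224447954558452
```

View pics/w8.png

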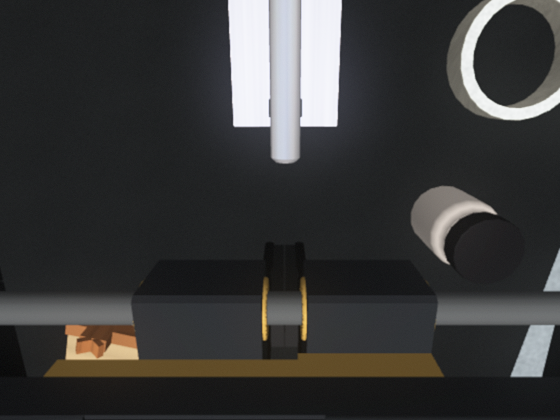

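```bash
python3 - <<'E'
from h import *
o=robot.get_obs()
print(ray('wrist',[285,158],.05,o),ray('wrist',[484,247],.08,o))
E
```

```text
[ 0.59889004 -0.06251047] [ 0.73294342 -0.09700592]
```

Call:
{"name": "drive_tool", "arguments": {"plan": [[[0,0,-0.9,0,0,0],[0,0,-1,0,0,0],[0,0,-1,0,0,0],[0,0,-0.52,0,0,0],[0,0,0,0,0,0],[0,0,0,0,0,0]]]}}

```text
time: 13.38
position: [0.6044, -0.1003, 0.2318]
tool_rot: [0.657, 0.754, 0.0, 0.001]
ft_force: [0.7, 1.2, -0.3]
grip_width: 0.0004
```

```bash
python3 - <<'E'
from h import *
o=robot.get_obs();print(o['time'],o['position'],o['tool_rot'],o['ft_force'])
b=snap('wrist','w9');a=snap('scene','a9')
cv2.imwrite('pics/a9c.png',cv2.resize(a[145:265,190:320,::-1],None,fx=5,fy=5,interpolation=cv2.INTER_CUBIC))
E
```

```text
13.375 [ 0.60438959 -0.10034453  0.23183706] [6.57249259e-01 7.53672876e-01 2.99437702e-04 7.20080760e-04] [ 0.65115698  1.15839205 -0.30089615]
```

View pics/a9c.png

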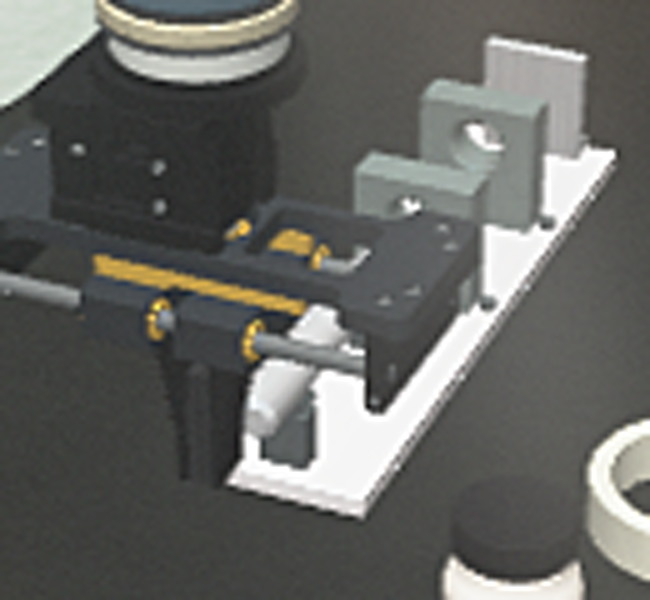

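View pics/w9.png

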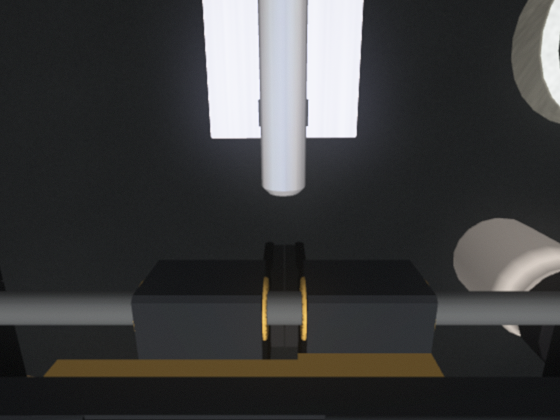

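Call:
{"name": "drive_tool", "arguments": {"plan": [[[-0.07,0.5,-0.03,0,0,0],[-0.04,0.3,0,0,0,0],[-0.028,0.2,0,0,0,0],[-0.028,0.2,0,0,0,0],[-0.028,0.2,0,0,0,0],[-0.028,0.2,0,0,0,0],[0,0,0,0,0,0]]]}}

```text
time: 14.35
position: [0.5984, -0.06, 0.2303]
tool_rot: [0.657, 0.754, 0.0, -0.0]
ft_force: [-0.2, -0.5, -0.2]
grip_width: 0.0006
```

```bash
python3 - <<'E'
from h import *
o=robot.get_obs();print(o['time'],o['position'],o['tool_rot'],o['ft_force'])
b=snap('wrist','w10')
E
```

```text
14.35 [ 0.5983775  -0.06003279  0.23027016] [ 6.57407696e-01  7.53535033e-01  2.11514435e-04 -1.77513466e-04] [-0.24492175 -0.45183493 -0.1714329 ]
```

View pics/w10.png

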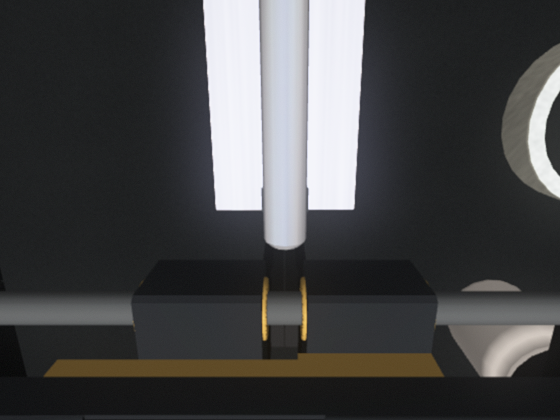

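Call:
{"name": "drive_tool", "arguments": {"plan": [[[-0.04,0.3,0,0,0,0],[-0.04,0.3,0,0,0,0],[-0.04,0.3,0,0,0,0],[-0.04,0.3,0,0,0,0],[-0.04,0.3,0,0,0,0],[-0.04,0.3,0,0,0,0],[-0.04,0.3,0,0,0,0],[-0.04,0.3,0,0,0,0]]]}}

```text
time: 15.4
position: [0.5904, -0.0, 0.2304]
tool_rot: [0.657, 0.754, 0.0, 0.0]
ft_force: [0.5, -2.9, 0.5]
grip_width: 0.0007
```

```bash
python3 - <<'E'
from h import *
o=robot.get_obs();print(o['time'],o['position'],o['ft_force'])
b=snap('wrist','w11');a=snap('scene','a11')
cv2.imwrite('pics/a11c.png',cv2.resize(a[145:265,190:320,::-1],None,fx=5,fy=5,interpolation=cv2.INTER_CUBIC))
E
```

```text
15.4 [ 5.90401452e-01 -1.13334728e-05  2.30355407e-01] [ 0.52794358 -2.89431728  0.50107946]
```

View pics/w11.png

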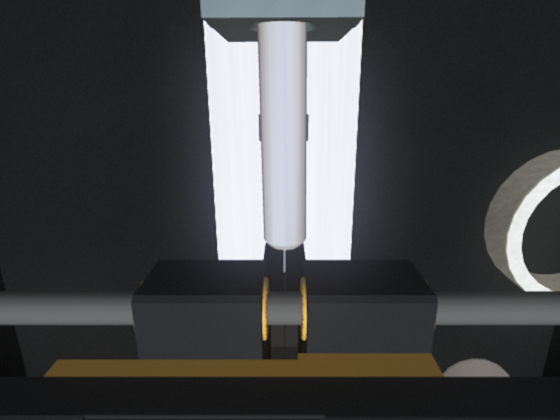

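View pics/a11c.png

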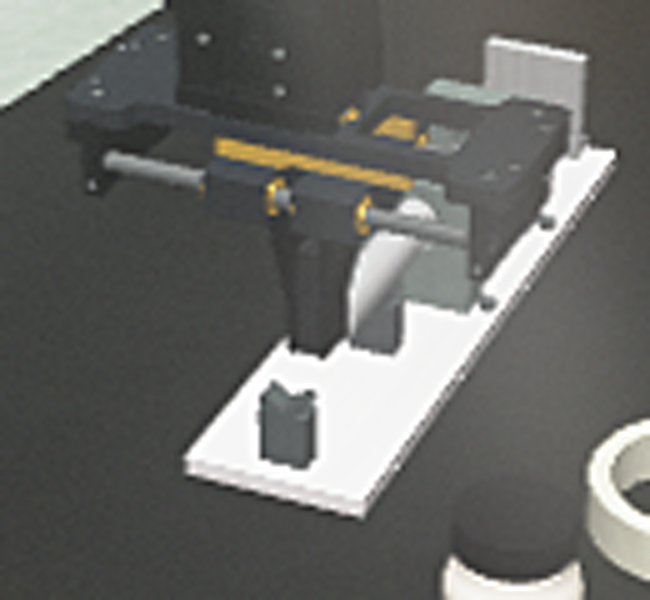

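Call:
{"name": "drive_tool", "arguments": {"plan": [[[-0.028,0.2,0,0,0,0],[-0.028,0.2,0,0,0,0],[-0.028,0.2,0,0,0,0],[-0.028,0.2,0,0,0,0],[-0.028,0.2,0,0,0,0],[-0.028,0.2,0,0,0,0]]]}}

```text
time: 16.25
position: [0.586, 0.03, 0.2301]
tool_rot: [0.657, 0.754, -0.0, -0.0]
ft_force: [-0.2, -2.3, -0.8]
grip_width: 0.0005
```

Call:
{"name": "drive_tool", "arguments": {"plan": [[[-0.028,0.2,0,0,0,0],[-0.028,0.2,0,0,0,0],[-0.028,0.2,0,0,0,0],[-0.028,0.2,0,0,0,0]]]}}

```text
time: 16.75
position: [0.5834, 0.0499, 0.2303]
tool_rot: [0.657, 0.754, 0.0, 0.0]
ft_force: [-0.1, -1.7, 0.0]
grip_width: 0.0004
```

```bash
python3 - <<'E'
from h import *
o=robot.get_obs();print(o['time'],o['position'],o['ft_force'])
b=snap('wrist','w12')
E
```

```text
16.75 [0.58339379 0.0498612  0.23029728] [-0.06051175 -1.72809925  0.00562377]
```

View pics/w12.png

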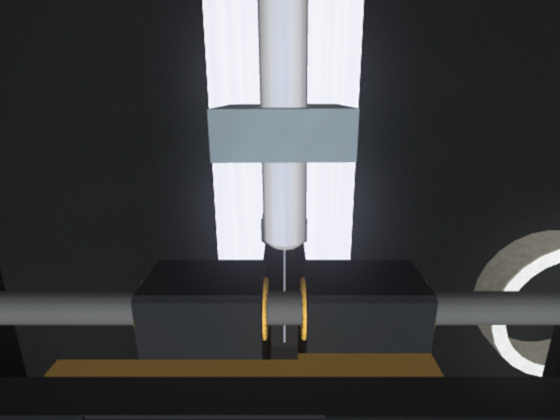

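Call:
{"name": "drive_tool", "arguments": {"plan": [[[-0.028,0.2,0,0,0,0],[-0.028,0.2,0,0,0,0],[-0.028,0.2,0,0,0,0],[-0.028,0.2,0,0,0,0],[-0.028,0.2,0,0,0,0],[-0.028,0.2,0,0,0,0]]]}}

```text
time: 17.55
position: [0.5792, 0.0799, 0.2303]
tool_rot: [0.657, 0.754, 0.0, 0.0]
ft_force: [0.3, -2.5, -0.4]
grip_width: 0.0002
```

```bash
python3 - <<'E'
from h import *
o=robot.get_obs();print(o['time'],o['position'],o['ft_force'])
b=snap('wrist','w13');a=snap('scene','a13')
cv2.imwrite('pics/a13c.png',cv2.resize(a[145:245,220:320,::-1],None,fx=6,fy=6,interpolation=cv2.INTER_CUBIC))
E
```

```text
17.55 [0.57923718 0.07985906 0.23030777] [ 0.28914891 -2.52423502 -0.42659807]
```

View pics/w13.png

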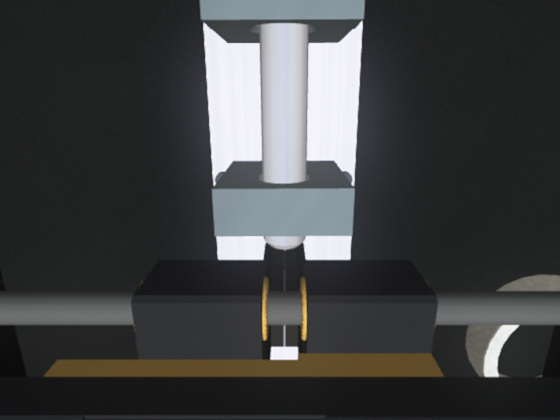

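View pics/a13c.png

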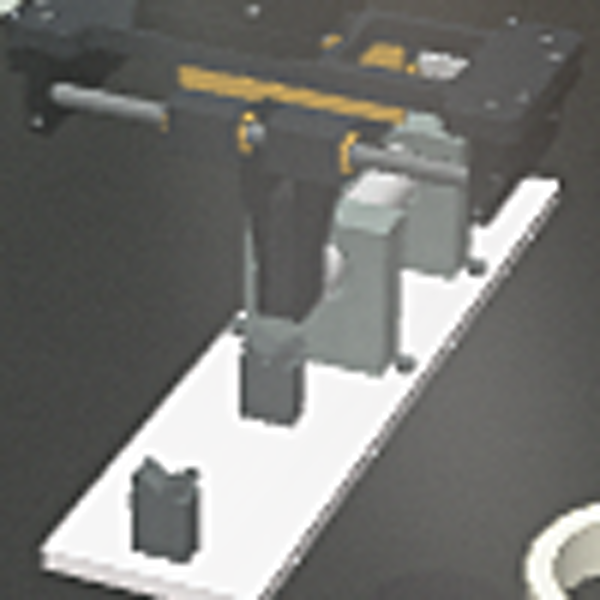

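Call:
{"name": "drive_tool", "arguments": {"plan": [[[-0.014,0.1,0,0,0,0],[-0.014,0.1,0,0,0,0],[-0.014,0.1,0,0,0,0],[0,0,0,0,0,0]]]}}

```text
time: 18.15
position: [0.5781, 0.0873, 0.2303]
tool_rot: [0.657, 0.754, 0.0, -0.0]
ft_force: [-0.2, -0.8, -0.1]
grip_width: 0.0004
```

Call:
{"name": "drive_tool", "arguments": {"plan": [[[-0.006,0.04,0,0,0,0],[-0.006,0.04,0,0,0,0],[0,0,0,0,0,0]]]}}

```text
time: 18.52
position: [0.5779, 0.0891, 0.2303]
tool_rot: [0.657, 0.754, 0.0, -0.0]
ft_force: [-0.1, -1.5, -0.5]
grip_width: 0.0006
```

Call:
{"name": "drive_tool", "arguments": {"plan": [[[-0.006,0.04,0,0,0,0],[0,0,0,0,0,0],[0,0,0,0,0,0]]]}}

```text
time: 18.9
position: [0.5777, 0.0901, 0.2303]
tool_rot: [0.657, 0.754, 0.0, -0.0]
ft_force: [-0.1, -0.7, 0.1]
grip_width: 0.0007
```

Call:
{"name": "drive_tool", "arguments": {"plan": [[[-0.006,0.04,0,0,0,0],[0,0,0,0,0,0],[0,0,0,0,0,0]]]}}

```text
time: 19.27
position: [0.5777, 0.0908, 0.2303]
tool_rot: [0.657, 0.754, -0.0, 0.0]
ft_force: [-0.6, -4.0, -0.3]
grip_width: 0.0006
```

```bash
python3 - <<'E'
from h import *
o=robot.get_obs();print(o['time'],o['position'],o['ft_force'])
b=snap('wrist','w14')
cv2.imwrite('pics/w14c.png',cv2.resize(b[130:280,180:390,::-1],None,fx=3.5,fy=3.5,interpolation=cv2.INTER_CUBIC))
E
```

```text
19.275 [0.57765036 0.0907762  0.23027314] [-0.58734476 -3.99667906 -0.25968408]
```

View pics/w14c.png

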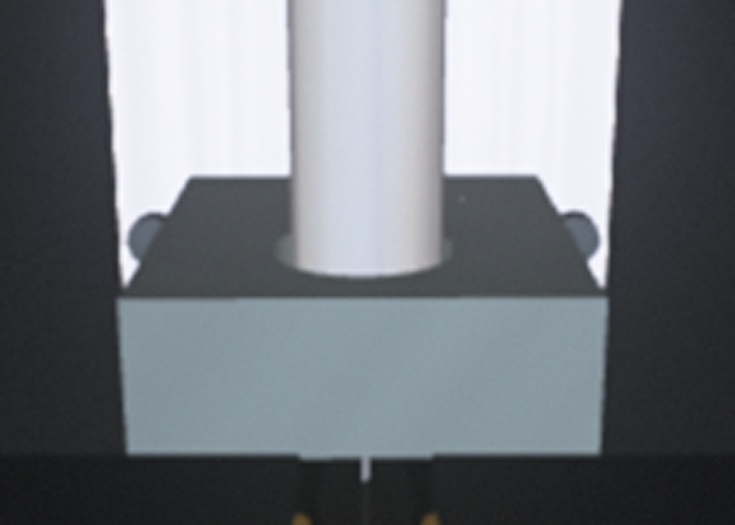

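Call:
{"name": "drive_tool", "arguments": {"plan": [[[-0.006,0.04,0,0,0,0],[0,0,0,0,0,0],[0,0,0,0,0,0]]]}}

```text
time: 19.7
position: [0.5776, 0.0912, 0.2303]
tool_rot: [0.657, 0.754, -0.001, 0.001]
ft_force: [0.2, -7.4, -0.0]
grip_width: 0.0006
```

Call:
{"name": "drive_tool", "arguments": {"plan": [[[-0.004,0.03,0,0,0,0],[0,0,0,0,0,0],[0,0,0,0,0,0]]]}}

```text
time: 20.08
position: [0.5777, 0.0915, 0.2303]
tool_rot: [0.657, 0.754, -0.001, 0.001]
ft_force: [0.1, -9.1, 1.0]
grip_width: 0.0004
```

Call:
{"name": "drive_tool", "arguments": {"plan": [[[0.014,-0.1,0,0,0,0],[0.07,-0.5,0,0,0,0],[0.1,-0.8,0,0,0,0],[0,-1,0.4,0,0,0],[0,-1,1,0,0,0],[0,-1,1,0,0,0],[0,0,1,0,0,0],[0,0,1,0,0,0]]]}}

```text
time: 21.08
position: [0.5818, -0.0188, 0.341]
tool_rot: [0.658, 0.753, 0.0, -0.0]
ft_force: [0.6, 0.1, 0.2]
grip_width: 0.0006
```

```bash
python3 - <<'E'
from h import *
o=robot.get_obs();print(o['time'],o['position'],o['ft_force'])
b=snap('side','s15');a=snap('scene','a15')
cv2.imwrite('pics/a15c.png',cv2.resize(a[145:245,220:320,::-1],None,fx=6,fy=6,interpolation=cv2.INTER_CUBIC))
cv2.imwrite('pics/s15c.png',cv2.resize(b[120:220,210:310,::-1],None,fx=6,fy=6,interpolation=cv2.INTER_CUBIC))
E
```

```text
21.075 [ 0.58178293 -0.01882787  0.34095451] [0.58129733 0.07864043 0.22660105]
```

View pics/a15c.png

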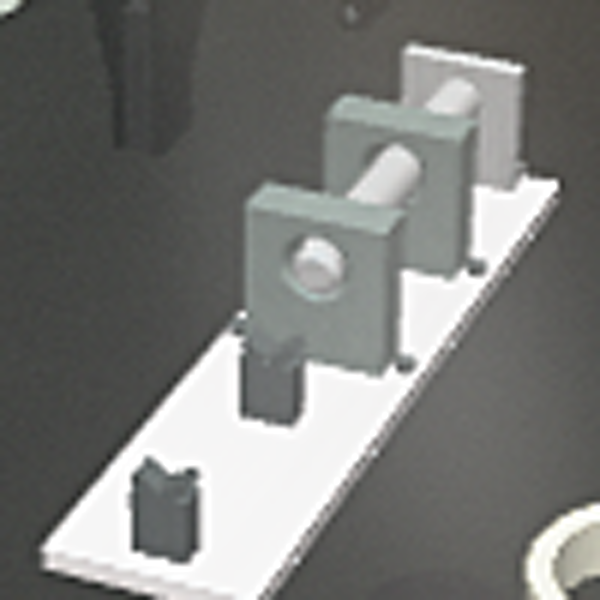

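View pics/s15c.png

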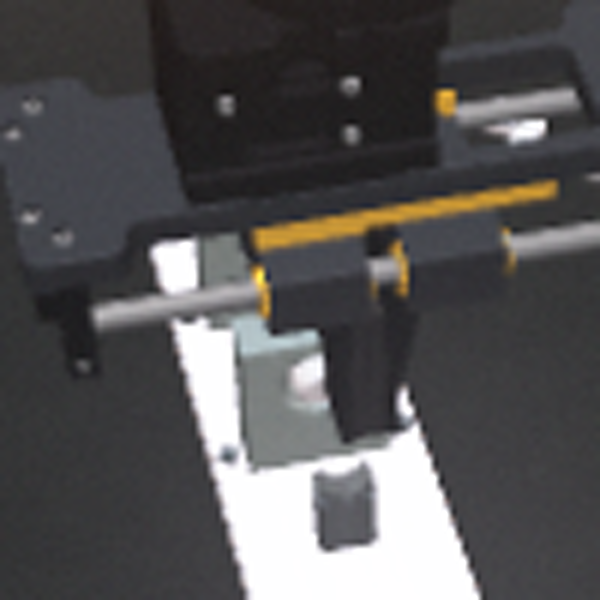

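Call:
{"name": "drive_tool", "arguments": {"plan": [[[0,0.9,0.8,0,0,0],[0,0.9,0.8,0,0,0],[0,0.9,0.3,0,0,0],[-0.2,0.9,0,0,0,0],[-0.2,0.9,0,0,0,0],[-0.3,0.9,0,0,0,0],[-0.3,0.9,0,0,0,0],[0,0.9,0,0,0,0]]]}}

```text
time: 22.18
position: [0.5562, 0.163, 0.3863]
tool_rot: [0.657, 0.753, -0.001, -0.001]
ft_force: [0.3, 0.2, -0.0]
grip_width: 0.0006
```

Call:
{"name": "drive_tool", "arguments": {"plan": [[[0,0,0,0,0,0],[0,0,0,0,0,0]]]}}

```text
time: 22.42
position: [0.5569, 0.1621, 0.3869]
tool_rot: [0.657, 0.754, -0.001, -0.0]
ft_force: [-0.1, -0.4, -0.0]
grip_width: -0.0
```

```bash
python3 - <<'E'
from h import *
o=robot.get_obs();print(o['time'],o['position'],o['ft_force'])
b=snap('wrist','w16')
cv2.imwrite('pics/w16c.png',cv2.resize(b[40:250,190:390,::-1],None,fx=2.8,fy=2.8,interpolation=cv2.INTER_CUBIC))
np.save('o16.npy',np.r_[o['position'],o['tool_rot']])
E
```

```text
22.425 [0.55694328 0.1621008  0.38694106] [-0.05596817 -0.42634032 -0.01360681]
```

View pics/w16c.png

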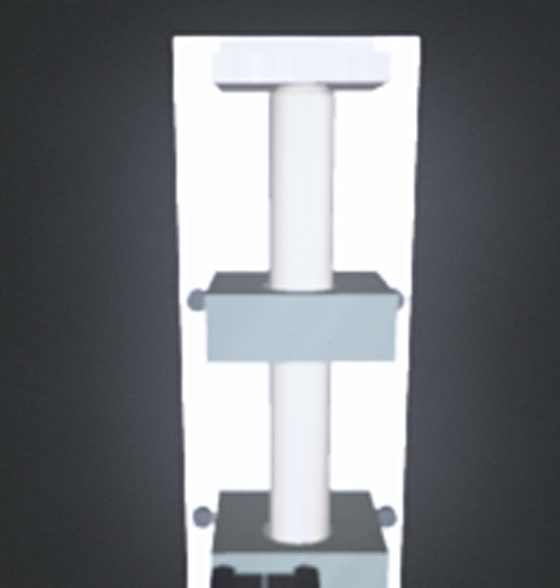

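```bash
python3 - <<'E'
from h import *
a=np.load('o16.npy');o=dict(position=a[:3],tool_rot=a[3:])
s=[.5762,.104,.1375]
P=place(s,np.array([[0,80,72],[0,100,72],[0,158,65],[0,158,57],[0,155,60],[0,153,57],[0,150,60]])/1e3)
q=proj('wrist',P,o);print(((q-[190,40]+.5)*2.8-.5).round(1))
b=cv2.imread('pics/w16.png');cv2.imwrite('pics/w16d.png',cv2.resize(b[50:90,255:335],None,fx=10,fy=10,interpolation=cv2.INTER_CUBIC))
E
```

```text
[[304.  361. ]
 [304.7 292.7]
 [306.   79.9]
 [304.9  81.7]
 [305.2  92.3]
 [304.7 100.2]
 [305.  110.9]]
```

View pics/w16d.png

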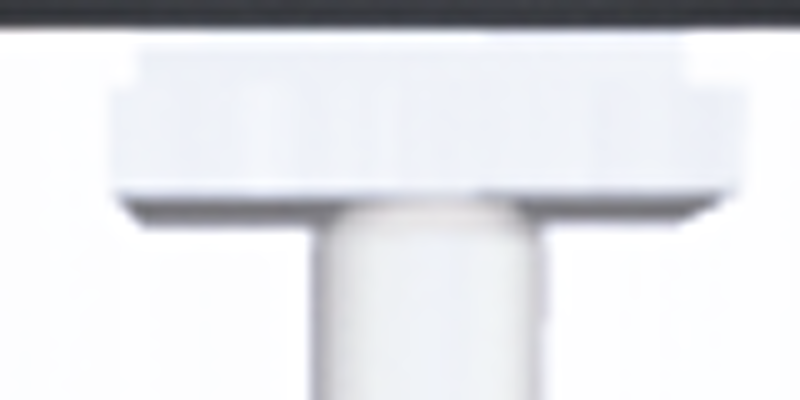

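```bash
python3 - <<'E'
from h import *
o=robot.get_obs();print(o['time'],o['joint_velocities'].round(3));print(robot.hand_in())
E
```

```text
22.475 [-0.004 -0.005 -0.003  0.003  0.003  0.003]
the job is handed in; nothing more can be done
None
```

The job is handed in at about 22.5 s of the 54 s allowed. I laid the thick rod in the V-rests, let it go, and then pushed it from its rear end through both bearing blocks up to the stop plate.

**Checks on the way:**
- **Laid in the rests:** after release, the wrist and scene pictures showed the rod straight in both V's, within about 1 px of the centre of the first block. Its front end was still short of that block.
- **Push:** the force stayed at about 1–3 N while the rod slid. It then rose to about 9 N while the tool moved only fractions of a millimetre, so the rod had met a hard stop.

**Last checks:** with the arm backed off and clear, the scene and wrist pictures showed the rod through both bores. Its front end met the stop plate with no visible gap, agreeing with the projected home position to within about 1 px. In those pictures its rear end looked nearly level with the first block.

**Not checked:**
- I did not measure the final sideways and height position of the rod in the bores beyond those pictures.
- I did not measure whether the thin rod, jar, tape or wrench had shifted. The planned path stayed clear of them and I saw no sign of contact.

No check failed or disagreed, apart from the camera position estimates differing from one another by about 1–3 mm.

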